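# Click a full spool onto the wire dispenser

## Task

The dispenser for clay-cutting wire has run out: slide the full wire spool up off its post on the storage stand and press it, upright, down over the dispenser's hub until the three sprung catches snap out over its top rim and it sits fully home on the hub. Then keep hold of the spool and keep pressing it firmly down: the job finishes with the gripper still holding and pressing it, not letting go. Leave the empty spool on its post and the tools and tile lying round about alone.

Things in the scene. Friction and masses are not known exactly. Their poses are not given: they have to be found in the camera images.
- full_spool: full spool: white, 56 mm in diameter, 36 mm high, wound with brass-coloured wire nearly to the flanges' edge; 0.14 to 0.28 kg; upright on either post of the stand. Origin: centre of its underside, z up. Bore 32 mm, narrowed to 26 mm by a lip 3 mm thick at the top, over which the hub's catches snap. Grip across the flanges from above, pads reaching to about 3 mm above its underside.
- empty_spool: empty spool: the same white spool, 56 mm in diameter, 36 mm high, but bare, only a 37 mm core between its flanges. It stands on the other post and stays there. Origin: centre of its underside, z up.
- stand: storage stand, fixed: wooden board 78 x 178 x 12 mm with two upright steel posts 18 mm in diameter at y = -50 and y = +50 mm of its frame, tops 74 mm above the table. The spools rest on bosses, undersides 18 mm above the table; a spool is clear of its post once its underside is over 74 mm above the table. Origin: centre of the board's underside, z up.
- dispenser: wire dispenser, fixed: plywood base 155 x 96 x 12 mm on the table with the hub on it and, toward its -x end, a steel guide eye (78 mm from the hub's axis, 43 mm high) and a small cut-off blade. Origin: on the hub's axis, at the base's underside, z up.
- hub_seat (a point): the spool's seat on the hub: on the hub's upright axis, 18 mm above the table. The spool is home when the centre of its underside is here. The aluminium hub turns freely about this axis. Above the seat: a collar 30 mm in diameter, 5 mm high, then a 3 mm cone, then a post 23 mm in diameter.
- hub_tip (a point): top of the hub's conical nose (12 mm in diameter here, 23 mm at its foot, 7 mm lower), on the hub's axis, 55 mm above the seat, 73 mm above the table. The spool goes on over it.
- catch0 (a joint): one of three sprung catches round the hub, 120 deg apart: 0 m = out (rest), to 0.0034 = pushed in. Undersides 37 mm above the seat, tips 15.2 mm from the axis, ramps above. The lip meets the ramps with the spool's underside about 10 mm above the seat; the push needed peaks at 12 to 19 N about 6 mm above it, then drops, and 1 mm above it the catches spring out over the lip.
- catch1 (a joint): one of three sprung catches round the hub, 120 deg apart: 0 m = out (rest), to 0.0034 = pushed in. Undersides 37 mm above the seat, tips 15.2 mm from the axis, ramps above. The lip meets the ramps with the spool's underside about 10 mm above the seat; the push needed peaks at 12 to 19 N about 6 mm above it, then drops, and 1 mm above it the catches spring out over the lip.
- catch2 (a joint): one of three sprung catches round the hub, 120 deg apart: 0 m = out (rest), to 0.0034 = pushed in. Undersides 37 mm above the seat, tips 15.2 mm from the axis, ramps above. The lip meets the ramps with the spool's underside about 10 mm above the seat; the push needed peaks at 12 to 19 N about 6 mm above it, then drops, and 1 mm above it the catches spring out over the lip.
- clay_cutter: bystander: round sheet-metal clay cutter, 62 mm across and 30 mm high; leave alone. Origin: centre of its underside.
- needle_tool: bystander: needle tool with a slim red handle, 160 mm long, lying down; leave alone. Origin: centre of its underside.
- rib: bystander: red kidney-shaped rib, 103 x 64 x 8 mm, lying flat; leave alone. Origin: centre of its underside.
- glaze_tile: bystander: flat brown glazed test tile, 70 x 40 x 8 mm; leave alone. Origin: centre of its underside.
Things that resemble listed ones, but are neither listed nor needed, are in the scene too. What is shaped like the full_spool but red is not meant.

How it is judged (in metres and radians):
On the way, in this order (a step that is already met when the one before it is completed fails the run):
1. the full spool has been slid up off its post and is held clear above it (z of full_spool in the frame of stand above 0.076 m and contact force between the fingers and full_spool above 0.5 N), for 0.1 s.
2. the spool is home on the hub and all three catches have sprung out over its lip (horizontal distance between full_spool and hub_seat below 0.0025 m and z of full_spool in the frame of hub_seat between -0.003 and 0.002 m and angle between full_spool's own z axis and vertical below 0.05 rad and value of joint each of catch0, catch1, catch2 below 0.0008 m), for 0.1 s.
At the end, for the whole second after the job is handed in: the spool is within 2.5 mm of the hub's axis and 2 mm of its seat, upright (0.05 rad), all three catches out (within 0.8 mm); the fingers hold it (over 3 N) and it is pressed onto the dispenser with over 6 N; the empty spool stands upright on its post (all of step 2 and contact force between full_spool and dispenser above 6 N and contact force between the fingers and full_spool above 3 N and horizontal distance between empty_spool and stand below 0.058 m and z of empty_spool in the frame of stand below 0.025 m and angle between empty_spool's own z axis and vertical below 0.1 rad); the arm keeps its last pose, push and grip.
It fails at once if the empty spool is lifted or pushed off its place (distance of empty_spool from where it was at the start of the episode above 0.02 m).
It fails at once if bystander disturbed: clay_cutter (distance of clay_cutter from where it was at the start of the episode above 0.03 m).
It fails at once if bystander disturbed: needle_tool (distance of needle_tool from where it was at the start of the episode above 0.03 m).
It fails at once if bystander disturbed: rib (distance of rib from where it was at the start of the episode above 0.03 m).
It fails at once if bystander disturbed: glaze_tile (distance of glaze_tile from where it was at the start of the episode above 0.03 m).
It also fails if it takes over 42 s, if anything falls off the work surface, if the arm or the gripper's body presses on something with over 40 N, if the wrist force passes 120 N, or if a joint passes its speed limit or range.

## Robot

A 7-joint arm with a two-finger parallel gripper is mounted at the origin on a cart in front of the work surface, level with it; the furniture and walls round the work are solid. World frame = base frame: x ahead of the robot, y to its left, z up, the work surface at z = 0. Lengths are in mm, angles in rad, forces in N, time in s.
With the tool pointing down it reaches from about 400 to 900 mm from the base axis. Payload 5.5 kg.
Tool frame: the origin (TCP) lies at the very end of the fingers, on their centre line; the grasp point (between the pads) lies 19 mm behind it; x points along the fingers, y is the direction in which the jaws open and shut, and the axes are right-handed (so a half turn about x gives the same grasp; the last joint's range is limited). The gripper opens to 92 mm and grips with 3 to 60 N. Pads are 19 mm wide; open, the fingers measure 130 mm over their backs; the gripper's body (75 mm by 190 mm) begins 47 mm behind the grasp point.
Start: joints at [1.47, 0.501, -0.427, 1.55, 0.221, 1.138, -0.21], TCP at [231.321, -607.446, 226.729] pointing down, gripper open.
Joint ranges: [-2.88, 2.88], [-0.31, 2.03], [-1.54, 1.56], [0.2, 2.42], [-1.41, 4.55], [0.19, 2.02], [-2.57, 2.57]. Speed limits (rad/s): [2.57, 2.57, 3.14, 3.14, 3.14, 3.14, 3.14].

## Interface

Orientations are given as a unit quaternion [x, y, z, w].
In Python, from workcell import arm gives the robot as it stands. The module is installed in compiled form; this text tells all that it offers.
- The arm moves only by the tool step_arm, never from a script. Its argument "deltas" is a list of rows, each an object with "dp": the shift along the tool's x, y, z in m, a list of three; "roll": the turn about the tool's x in rad; "hand": the finger opening in m, from 0 to 0.0918. A call has 1 to 8 rows; each row shifts and turns the pose as measured when the row begins, along the tool's axes as they then stand; what a row does not reach is not made up. A row lasts 1/10 s, in which the tool goes at most 50 mm and 8.59 degrees, less where a joint would pass 70% of its speed; a pose out of reach is approached as far as the arm can. A call is refused whole if a number of a shift passes 0.05 or a number of a turn 0.15, either way. A call with a gripper value outside its range is refused whole. The fingers move at their own pace and stop on an object; "force" is the grip in N (left out, the last holds). Time passes only in rows, so rows that do not move let the fingers close. It gives the time, the measured TCP pose, the force and the opening at its end, in the units of the state.
- arm.observe(): the state, without advancing time (a new reading comes with each control period).
- arm.snapshot(name): name is "scene" or "top" or "wrist"; returns the picture (400x640x3 uint8, red, green, blue); there is no depth.
- arm.calibration(name): a dict with "fx", "fy", "cx", "cy" (pixels), "cam_to_world" (4x4, takes a point from camera to world coordinates). Camera axes: x right, y down, z forward; pixel columns grow to the right and rows downward; lengths in mm; the calibration is good to about 2 mm. A picture is of the moment at which its call begins: read the wrist's pose just before it. calibration takes no time and is no camera call; for the wrist camera it gives the pose at the moment of the call.
- arm.finish_job(): hands the job in, once; it reports no verdict.
Trained networks look in the newest picture that a camera, given by its name, has taken for a name from the list of things; names that differ only in an ending like _2 or _b are one class to them, and where a whole thing is asked for, a point or a joint stands for the part that bears it (a point fixed in the world has none). Each returns a list of dicts, best first, with "p" (0 to 1); they miss things now and then, are a little off and sometimes report something else, mostly with a low value. They report only what shows in the picture. A call takes as long as a camera call. They do not tell look-alikes from the thing itself.
- arm.spot_in(camera, thing): "extent" ([centre column, centre row, width, height] as shares, 0 to 1, of the picture: columns of its width, rows of its height, round what is visible of it).
The state is a dict: "t": time; "joint_positions": joint angles; "dq": joint speeds; "tau": joint torques, N m; "tool_pos": TCP position; "orientation": TCP orientation; "wrist_force": force on the tool from outside, world axes, zero at the start; "wrist_torque": the same for the moment, N m; "grip_width": opening from 0.0 (shut) to 1.0 (fully open).
Only numpy, scipy, OpenCV 4.12 (cv2) and the standard library are available. Lean on these libraries where they do the work, as an engineer would, in place of code of your own. Each camera call takes 0.05 s, during which the arm holds its last target.

## Working session

There is one attempt and no reset: what is moved stays moved. The work goes in short steps, Python scripts to look and compute and a tool call to move; the robot and the scene stay as the last step left them, time stands still between calls to the robot, and variables do not carry over. Pictures are saved under pics/ and viewed, and the job is handed in when it is done.

Besides the shell and the picture viewer there is one more tool, called after ">>>" by a JSON object that holds its "api" and its "payload". step_arm: Moves the arm, as the interface text tells. Its arguments: {"type":"object","properties":{"deltas":{"type":"array"},"force":{"type":"number"}},"required":["deltas"]}

```bash
mkdir -p pics; cat > h.py <<'E'
from workcell import arm
import numpy as np, cv2
from scipy.spatial.transform import Rotation as R
def snap(c,fn=None):
    im=arm.snapshot(c)
    if fn: cv2.imwrite('pics/'+fn,im[:,:,::-1])
    return im
def ray(cal,u,v,z):
    T=np.array(cal['cam_to_world']);d=T[:3,:3]@np.array([(u-cal['cx'])/cal['fx'],(v-cal['cy'])/cal['fy'],1]);o=T[:3,3]
    return o+d*(z-o[2])/d[2]
def proj(cal,p):
    T=np.linalg.inv(np.array(cal['cam_to_world']));q=T[:3,:3]@np.array(p,float)+T[:3,3]
    return np.array([cal['fx']*q[0]/q[2]+cal['cx'],cal['fy']*q[1]/q[2]+cal['cy']])
E
python3 - <<'E'
from h import *
np.set_printoptions(precision=3,suppress=True)
s=arm.observe();print(s['t'],s['tool_pos'],s['orientation'],s['wrist_force'],s['grip_width'])
print(R.from_quat(s['orientation']).as_matrix())
snap('top','top0.png');
for t in ['full_spool','stand','dispenser','hub_tip']:
    print(t,[(round(d['p'],2),np.round(np.array(d['extent'])*[640,400,640,400],1)) for d in arm.spot_in('top',t)])
snap('scene','scene0.png')
for c in ['top','scene','wrist']:print(c,arm.calibration(c))
E
```

```text
0.0 [ 230.986 -606.812  225.671] [-0.695 -0.129  0.696 -0.127] [-0.873  0.215  0.377] 0.9981946758802603
[[-0.001  0.356 -0.935]
 [ 0.002 -0.935 -0.356]
 [-1.    -0.002 -0.   ]]
full_spool [(0.57, array([266.8, 270.2,  26.6,  20.9])), (0.54, array([245.7, 226.5,  22.4,  21.8]))]
stand [(0.85, array([264.8, 221.2,  69.7,  56.9]))]
dispenser [(0.65, array([352.3, 219.8,  41.5,  56.2]))]
hub_tip [(0.73, array([354. , 206.4,  13.8,  10.7]))]
top {'fx': 381.5703882731312, 'fy': 381.5703882731312, 'cx': 324.7919390801819, 'cy': 197.41181759867035, 'cam_to_world': array([[  -0.029,   -0.974,    0.224,  306.672],
       [  -1.   ,    0.027,   -0.009, -302.126],
       [   0.003,   -0.224,   -0.975, 1008.576],
       [   0.   ,    0.   ,    0.   ,    1.   ]])}
scene {'fx': 485.1235286131727, 'fy': 485.1235286131727, 'cx': 326.3279816716616, 'cy': 209.59699957739372, 'cam_to_world': array([[    0.702,    -0.383,     0.601,  -349.665],
       [   -0.712,    -0.356,     0.605, -1151.331],
       [   -0.017,    -0.853,    -0.522,   802.473],
       [    0.   ,     0.   ,     0.   ,     1.   ]])}
wrist {'fx': 305.8314110190521, 'fy': 305.8314110190521, 'cx': 326.14765345331784, 'cy': 202.99388010498902, 'cam_to_world': array([[   0.356,   -0.891,   -0.28 ,  307.471],
       [  -0.934,   -0.34 ,   -0.106, -578.716],
       [  -0.   ,    0.3  ,   -0.954,  383.466],
       [   0.   ,    0.   ,    0.   ,    1.   ]])}
```

```bash
python3 - <<'E'
import cv2
a=cv2.imread('pics/top0.png')[150:310,190:430];cv2.imwrite('pics/top0c.png',cv2.resize(a,None,fx=3.3,fy=3.3,interpolation=cv2.INTER_CUBIC))
E
```

```text
(no output)
```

View pics/top0.png

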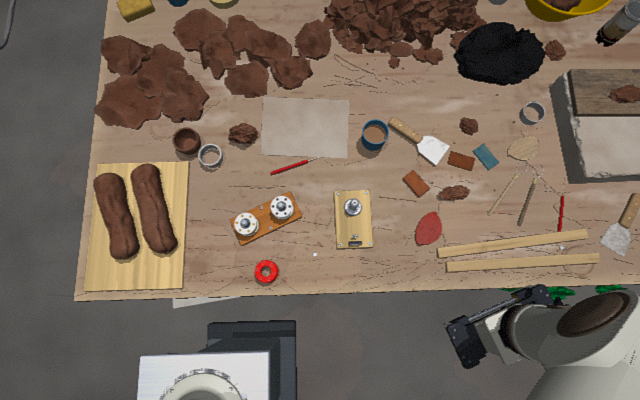

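View pics/scene0.png

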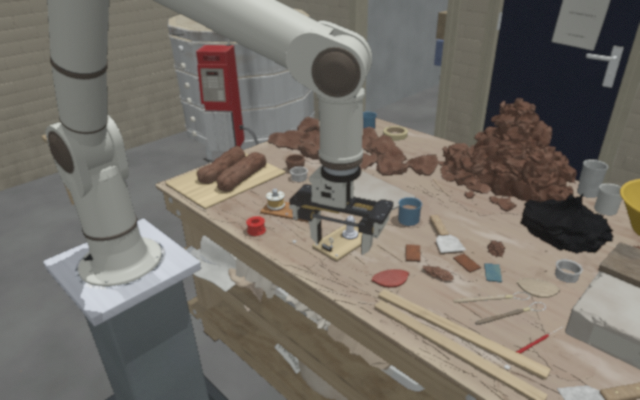

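```bash
sleep 1
```

```text
(no output)
```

View pics/top0c.png

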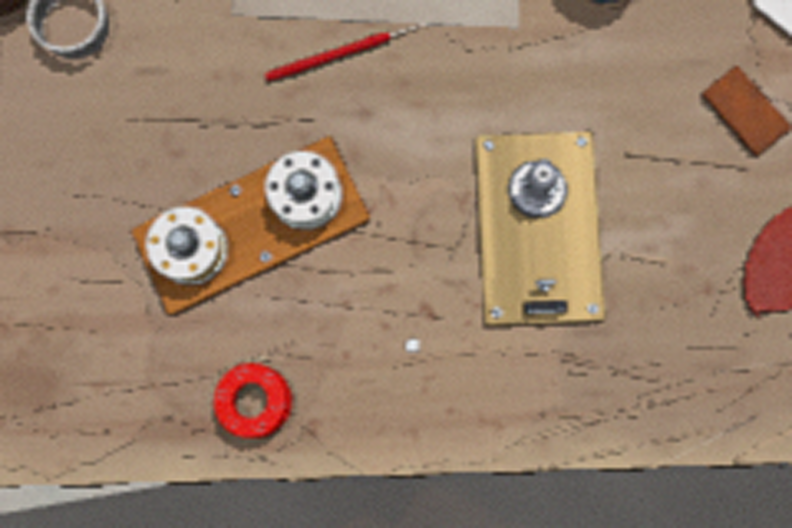

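The two white spools in the top view are at (246,223) and (281,207). The left one shows brass through its flange holes and a brass band, so it looks full. The right one's holes are dark, so it looks empty. The red ring at (266,271) is the decoy. The dispenser hub is at (353,205), with the guide eye below it at (354,236). Next I'll work out positions.

```bash
python3 - <<'E'
from h import *
np.set_printoptions(precision=2,suppress=True)
c=arm.calibration('top')
a=lambda u,v:(190+u/3.3,150+v/3.3)
for n,uv,z in [('full top rim',a(185,242),54),('full post tip',a(180,240),74),('empty top',a(302,188),54),('empty post',a(301,183),74),('hubtip',a(543,174),73),('hub seat',a(538,188),18),('redspool',a(253,400),20),
 ('b1',a(475,136),12),('b2',a(592,132),12),('b3',a(603,322),12),('b4',a(485,326),12),('eye',a(545,286),50)]:
    print(n,np.round(uv,1),ray(c,*uv,z))
E
```

```text
full top rim [246.1 223.3] [ 464.35 -110.51   54.  ]
full post tip [244.5 222.7] [ 462.67 -110.75   74.  ]
empty top [281.5 207. ] [ 504.   -200.14   54.  ]
empty post [281.2 205.5] [ 503.76 -201.54   74.  ]
hubtip [354.5 202.7] [ 505.77 -385.27   73.  ]
hub seat [353. 207.] [ 506.1  -385.61   18.  ]
redspool [266.7 271.2] [ 345.3  -158.19   20.  ]
b1 [333.9 191.2] [ 551.97 -336.73   12.  ]
b2 [369.4 190. ] [ 552.65 -432.29   12.  ]
b3 [372.7 247.6] [ 398.16 -432.47   12.  ]
b4 [337.  248.8] [ 397.68 -339.34   12.  ]
eye [355.2 236.7] [ 423.27 -384.79   50.  ]
```

```bash
cat >> h.py <<'E'
def plan(target,roll=0,n=None,step=48):
    s=arm.observe();p=np.array(s['tool_pos'],float);M=R.from_quat(s['orientation'])
    d=np.array(target)-p
    if n is None:n=max(int(np.ceil(np.linalg.norm(d)/step)),int(np.ceil(abs(roll)/.145)),1)
    print('pos',p.round(1),'n',n)
    for i in range(n):
        l=M.inv().apply(d/n)/1000
        print(i,'dp',l.round(4).tolist(),'roll',round(roll/n,3))
        M=M*R.from_euler('x',roll/n)
E
python3 -c "
from h import *
plan([464,-111,200],-1.6)"
```

```text
pos [ 231.2 -607.2  226.4] n 12
0 dp [0.0022, -0.0317, -0.0328] roll -0.133
1 dp [0.0022, -0.0271, -0.0368] roll -0.133
2 dp [0.0022, -0.022, -0.04] roll -0.133
3 dp [0.0022, -0.0164, -0.0426] roll -0.133
4 dp [0.0022, -0.0106, -0.0444] roll -0.133
5 dp [0.0022, -0.0046, -0.0454] roll -0.133
6 dp [0.0022, 0.0014, -0.0457] roll -0.133
7 dp [0.0022, 0.0075, -0.0451] roll -0.133
8 dp [0.0022, 0.0134, -0.0437] roll -0.133
9 dp [0.0022, 0.0191, -0.0415] roll -0.133
10 dp [0.0022, 0.0245, -0.0386] roll -0.133
11 dp [0.0022, 0.0294, -0.035] roll -0.133
```

>>> {"api": "step_arm", "payload": {"deltas": [{"dp":[0,-0.032,-0.033],"roll":-0.133,"hand":0.0918},{"dp":[0,-0.027,-0.037],"roll":-0.133,"hand":0.0918},{"dp":[0,-0.022,-0.04],"roll":-0.133,"hand":0.0918},{"dp":[0,-0.016,-0.043],"roll":-0.133,"hand":0.0918},{"dp":[0,-0.011,-0.044],"roll":-0.133,"hand":0.0918},{"dp":[0,-0.005,-0.045],"roll":-0.133,"hand":0.0918}]}}

```text
t: 0.9
tool_pos: [344.1, -357.8, 224.5]
orientation: [-0.587, -0.392, 0.589, -0.393]
wrist_force: [1.4, -0.7, 0.4]
grip_width: 1.0
```

```bash
python3 -c "
from h import *
s=arm.observe();print(s['t'],np.round(s['joint_positions'],2),R.from_quat(s['orientation']).as_matrix().round(3)[:,1])
plan([464,-111,200],-0.8)"
```

```text
0.9 [ 1.37  0.26 -0.72  1.92  0.21  1.02  0.17] [ 0.923 -0.384 -0.   ]
pos [ 344.1 -357.8  224.5] n 6
0 dp [0.0039, 0.0027, -0.0457] roll -0.133
1 dp [0.0039, 0.0087, -0.0449] roll -0.133
2 dp [0.0039, 0.0146, -0.0434] roll -0.133
3 dp [0.0039, 0.0202, -0.041] roll -0.133
4 dp [0.0039, 0.0255, -0.038] roll -0.133
5 dp [0.0039, 0.0303, -0.0343] roll -0.133
```

>>> {"api": "step_arm", "payload": {"deltas": [{"dp":[0.003,0.003,-0.046],"roll":-0.133,"hand":0.0918},{"dp":[0.003,0.009,-0.045],"roll":-0.133,"hand":0.0918},{"dp":[0.003,0.015,-0.043],"roll":-0.133,"hand":0.0918},{"dp":[0.003,0.02,-0.041],"roll":-0.133,"hand":0.0918},{"dp":[0.003,0.026,-0.038],"roll":-0.133,"hand":0.0918},{"dp":[0.003,0.03,-0.034],"roll":-0.133,"hand":0.0918}]}}

```text
t: 1.5
tool_pos: [465.5, -101.1, 206.6]
orientation: [0.377, 0.593, -0.383, 0.599]
wrist_force: [1.1, -0.7, -0.1]
grip_width: 1.001
```

```bash
python3 -c "
from h import *
s=arm.observe();print(s['t'],np.round(s['joint_positions'],2),R.from_quat(s['orientation']).as_matrix().round(3)[:,1],s['wrist_force'])
im=snap('wrist','w1.png');c=arm.calibration('wrist');print(c)
for n,p in [('full',[464,-111,54]),('tip',[464,-111,74]),('empty',[504,-200,54])]:print(n,proj(c,p))
print([(round(d['p'],2),np.round(np.array(d['extent'])*[640,400,640,400],1)) for d in arm.spot_in('wrist','full_spool')])
plan([464,-111,150])
"
```

```text
1.5 [ 1.    0.32 -0.99  1.99  0.33  1.    0.29] [ 0.907  0.422 -0.003] [ 1.07849882 -0.68820989 -0.08603053]
{'fx': 305.8314110190521, 'fy': 305.8314110190521, 'cx': 326.14765345331784, 'cy': 202.99388010498902, 'cam_to_world': array([[ 8.99555638e-01,  4.15015073e-01,  1.36242959e-01,
         4.32099744e+02],
       [ 4.36800655e-01, -8.56239719e-01, -2.75787477e-01,
        -1.83522755e+01],
       [ 2.20067320e-03,  3.07597193e-01, -9.51514122e-01,
         3.63603984e+02],
       [ 0.00000000e+00,  0.00000000e+00,  0.00000000e+00,
         1.00000000e+00]])}
full [314.40989227 200.48158467]
tip [313.72269093 206.48450059]
empty [312.90712347 280.76243189]
[(0.91, array([323.4, 185.6,  53.2,  65.1])), (0.76, array([209.3, 180.2,  59.9,  54.1]))]
pos [467.1 -95.3 207. ] n 2
0 dp [0.0285, -0.0048, 0.0062] roll 0.0
1 dp [0.0285, -0.0048, 0.0062] roll 0.0
```

View pics/w1.png

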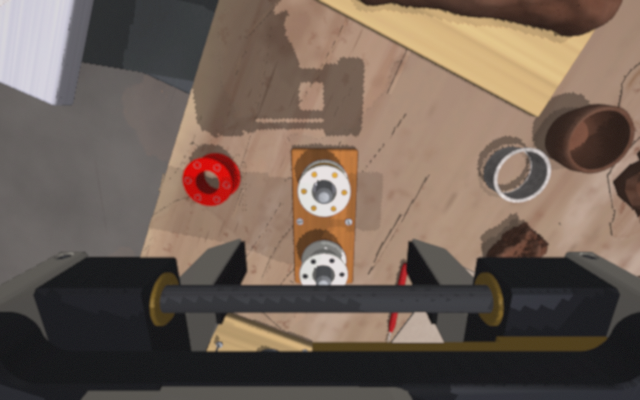

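The wrist picture shows the nearer spool at (323,190) with brass in its flange holes. The other spool at (323,268) has dark holes, and the red decoy is at (211,180). I'll move over the nearer one and confirm it in a crop.

>>> {"api": "step_arm", "payload": {"deltas": [{"dp":[0.02,-0.005,0.008],"hand":0.0918},{"dp":[0,0,0],"hand":0.0918},{"dp":[0,0,0],"hand":0.0918}]}}

```text
invalid input
```

```bash
cat > spool.py <<'E'
from h import *
np.set_printoptions(precision=2,suppress=True)
s=arm.observe();print(s['t'],s['tool_pos'],np.round(s['dq'],3).max(),R.from_quat(s['orientation']).as_matrix().round(3).tolist())
import sys
c=arm.calibration('wrist');im=snap('wrist',sys.argv[1])
for d in arm.spot_in('wrist','full_spool'):
    e=np.array(d['extent'])*[640,400,640,400]; print(round(d['p'],2),e,ray(c,e[0],e[1],50))
p=proj(c,[464,-111,54]).round().astype(int);print(p)
a=im[max(0,p[1]-70):p[1]+70,p[0]-90:p[0]+90,::-1]
cv2.imwrite('pics/c_'+sys.argv[1],cv2.resize(a,None,fx=4,fy=4,interpolation=cv2.INTER_CUBIC));print('crop origin',p-[90,70])
E
python3 spool.py w2.png
```

```text
1.6 [467.09 -95.31 206.99] 0.086 [[0.004, 0.903, 0.43], [-0.007, 0.43, -0.903], [-1.0, 0.001, 0.008]]
0.92 [207.3  181.64  59.01  56.92] [ 352.13 -144.97   50.  ]
[317 199]
crop origin [227 129]
```

View pics/c_w2.png

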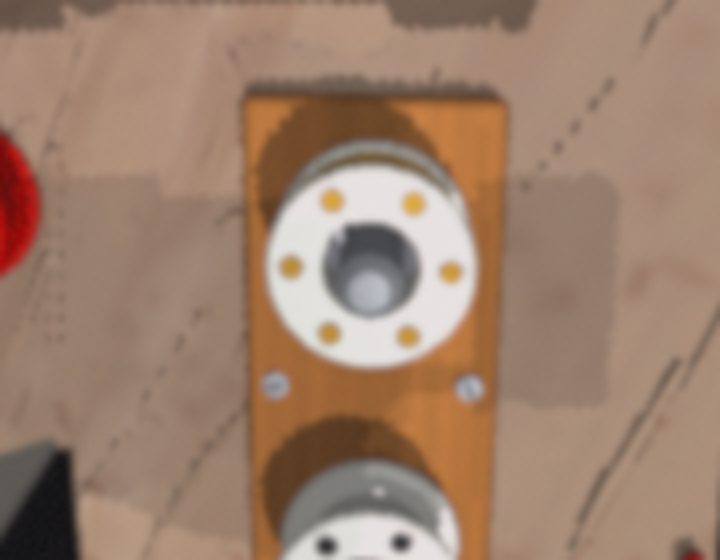

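The crop shows brass wire under the flange and brass-filled holes, so this is the full spool, with its top centre at (319.8,195.5). The move call was refused, probably because "roll" was missing.

```bash
python3 -c "
from h import *
c=arm.calibration('wrist');u=227+371/4;v=129+266/4
print(ray(c,u,v,54), ray(c,227+370/4,129+292/4,74))
t=ray(c,u,v,54)
plan([t[0],t[1],130])
"
```

```text
[ 462.41174971 -112.9530508    54.        ] [ 462.93061904 -113.5552892    74.        ]
pos [ 465.1 -101.3  206.4] n 2
0 dp [0.0382, -0.0035, 0.0044] roll 0.0
1 dp [0.0382, -0.0035, 0.0044] roll 0.0
```

>>> {"api": "step_arm", "payload": {"deltas": [{"dp":[0.015,-0.003,0.006],"roll":0,"hand":0.0918},{"dp":[0.015,-0.003,0.004],"roll":0,"hand":0.0918},{"dp":[0,0,0],"roll":0,"hand":0.0918},{"dp":[0,0,0],"roll":0,"hand":0.0918}]}}

```text
t: 2.1
tool_pos: [461.2, -120.0, 172.7]
orientation: [0.38, 0.592, -0.388, 0.595]
wrist_force: [0.6, -0.4, 0.9]
grip_width: 1.002
```

```bash
python3 spool.py w3.png
```

```text
2.1 [ 461.21 -119.98  172.67] 0.023 [[-0.002, 0.912, 0.41], [-0.012, 0.409, -0.912], [-1.0, -0.007, 0.01]]
0.8 [335.68 182.08  60.1   66.8 ] [ 463.44 -105.31   50.  ]
[334 189]
crop origin [244 119]
```

View pics/c_w3.png

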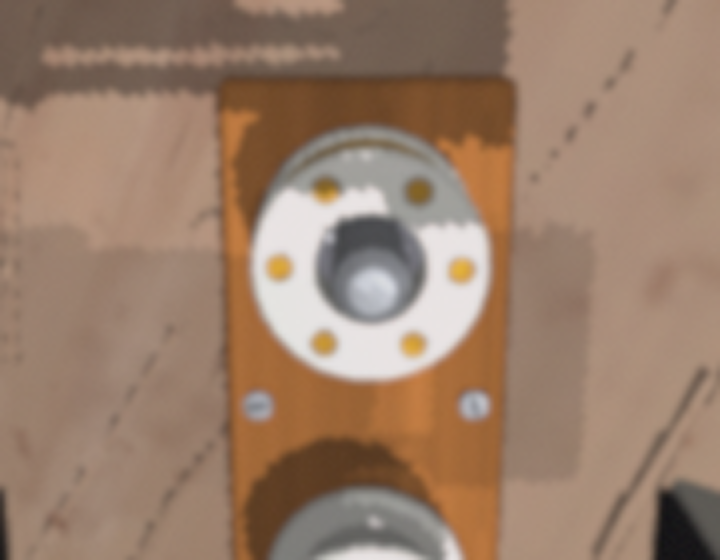

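```bash
python3 -c "
from h import *
c=arm.calibration('wrist')
t=ray(c,244+370.5/4,119+268/4,54)
print(t,ray(c,244+371/4,119+292/4,74))
print(R.from_quat(arm.observe()['orientation']).as_matrix()[:,0])
plan([t[0],t[1],100])
"
```

```text
[ 465.60518036 -107.33921572   54.        ] [ 465.26605033 -107.56670634   74.        ]
[-0.00164304 -0.01232169 -0.99992274]
pos [ 461.4 -119.7  173.1] n 2
0 dp [0.0365, 0.0047, -0.0052] roll 0.0
1 dp [0.0365, 0.0047, -0.0052] roll 0.0
```

>>> {"api": "step_arm", "payload": {"deltas": [{"dp":[0.036,0.004,-0.004],"roll":0,"hand":0.0918},{"dp":[0.025,0.004,-0.004],"roll":0,"hand":0.0918},{"dp":[0,0,0],"roll":0,"hand":0.0918},{"dp":[0,0,0],"roll":0,"hand":0.0918}]}}

```text
t: 2.6
tool_pos: [468.1, -111.3, 112.9]
orientation: [0.381, 0.589, -0.388, 0.597]
wrist_force: [0.1, -0.5, 0.9]
grip_width: 1.0
```

```bash
python3 spool.py w4.png; cp pics/w4.png /tmp
```

```text
2.6 [ 468.05 -111.28  112.92] 0.01 [[0.003, 0.913, 0.407], [-0.014, 0.407, -0.913], [-1.0, -0.003, 0.014]]
0.89 [171.71 194.52  86.02  72.6 ] [ 355.24 -142.43   50.  ]
0.87 [323.26 206.56  74.5   80.72] [ 462.53 -104.76   50.  ]
[322 216]
crop origin [232 146]
```

View pics/w4.png

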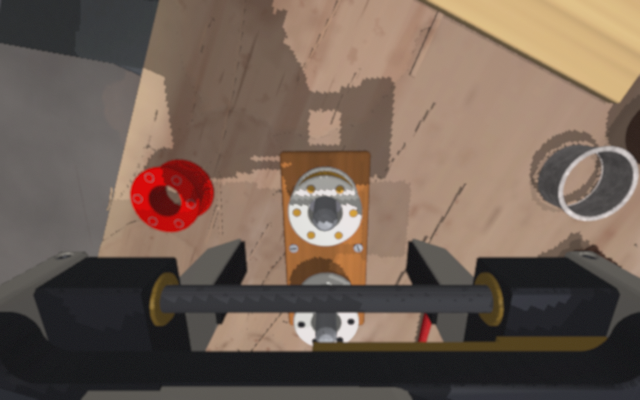

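View pics/c_w4.png

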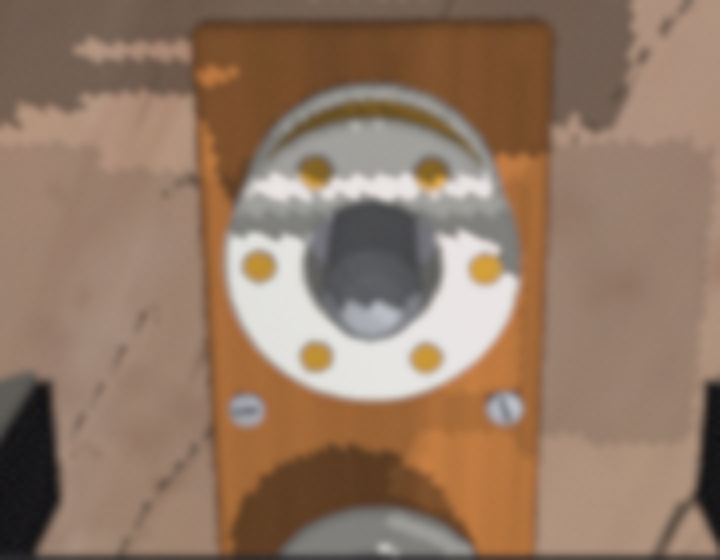

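```bash
python3 -c "
from h import *
c=arm.calibration('wrist')
t=ray(c,232+372.5/4,146+266.5/4,54)
s=arm.observe();print(s['tool_pos'],t)
M=R.from_quat(s['orientation'])
g=np.array(s['tool_pos']);print('tcp proj',proj(c,g))
plan([t[0],t[1],100],n=1)
plan([465,-109,100],n=1)
"
```

```text
[ 468.39021844 -111.62626393  113.41836364] [ 465.68443573 -107.8381201    54.        ]
tcp proj [326.17257837 256.08450058]
pos [ 468.4 -111.6  113.4] n 1
0 dp [0.0133, -0.0009, -0.0048] roll 0.0
pos [ 468.4 -111.6  113.4] n 1
0 dp [0.0134, -0.002, -0.004] roll 0.0
```

```bash
python3 -c "
from h import *
plan([465.6,-108.3,22],n=3)
"
```

```text
pos [ 468.4 -111.6  113.4] n 3
0 dp [0.0304, -0.0003, -0.0019] roll 0.0
1 dp [0.0304, -0.0003, -0.0019] roll 0.0
2 dp [0.0304, -0.0003, -0.0019] roll 0.0
```

>>> {"api": "step_arm", "payload": {"deltas": [{"dp":[0.03,0,-0.002],"roll":0,"hand":0.0918},{"dp":[0.025,0,-0.002],"roll":0,"hand":0.0918},{"dp":[0.015,0,-0.002],"roll":0,"hand":0.0918},{"dp":[0,0,0],"roll":0,"hand":0.0918},{"dp":[0,0,0],"roll":0,"hand":0.0918}]}}

```text
t: 3.2
tool_pos: [472.6, -110.8, 48.5]
orientation: [0.383, 0.583, -0.389, 0.601]
wrist_force: [0.3, 0.5, 0.3]
grip_width: 0.999
```

```bash
python3 -c "
from h import *
print(arm.observe()['wrist_force'])
plan([465.6,-108.3,21.5],n=1)
"
```

```text
[0.27860814 0.45326723 0.2546099 ]
pos [ 472.6 -110.8   48.5] n 1
0 dp [0.0268, -0.0056, -0.0058] roll 0.0
```

>>> {"api": "step_arm", "payload": {"deltas": [{"dp":[0.015,-0.005,-0.005],"roll":0,"hand":0.0918},{"dp":[0.012,-0.003,-0.003],"roll":0,"hand":0.0918},{"dp":[0,0,0],"roll":0,"hand":0.0918}]}}

```text
t: 3.5
tool_pos: [466.0, -109.0, 24.4]
orientation: [0.384, 0.58, -0.389, 0.604]
wrist_force: [0.2, 0.4, 0.2]
grip_width: 0.999
```

```bash
python3 -c "
from h import *
s=arm.observe()
print(s['wrist_force'],R.from_quat(s['orientation']).as_matrix().round(3),np.round(s['joint_positions'],2))
plan([465.6,-108.3,21.5],n=1)
"
```

```text
[0.20221443 0.37094082 0.21397855] [[ 0.024  0.916  0.401]
 [-0.024  0.402 -0.915]
 [-0.999  0.012  0.031]] [ 0.75  0.59 -0.71  2.12  0.7   0.64 -0.04]
pos [ 466.  -109.    24.4] n 1
0 dp [0.0029, -0.0001, -0.0009] roll 0.0
```

>>> {"api": "step_arm", "payload": {"deltas": [{"dp":[0.003,0,-0.001],"roll":0,"hand":0.0918},{"dp":[0,0,0],"roll":0,"hand":0.05},{"dp":[0,0,0],"roll":0,"hand":0.05},{"dp":[0,0,0],"roll":0,"hand":0.05},{"dp":[0,0,0],"roll":0,"hand":0.05},{"dp":[0,0,0],"roll":0,"hand":0.05}], "force": 50}}

```text
t: 4.1
tool_pos: [468.1, -108.9, 23.6]
orientation: [0.385, 0.579, -0.389, 0.605]
wrist_force: [-0.1, -0.6, 0.0]
grip_width: 0.613
```

```bash
python3 -c "
from h import *
s=arm.observe()
print(s['wrist_force'],R.from_quat(s['orientation']).as_matrix().round(3),s['grip_width']*91.8)
"; python3 spool.py w5.png
```

```text
[-0.14473717 -0.57892734  0.03302995] [[ 0.028  0.916  0.401]
 [-0.025  0.402 -0.915]
 [-0.999  0.015  0.034]] 56.2666922378571
4.1 [ 468.12 -108.85   23.6 ] 0.007 [[0.028, 0.916, 0.401], [-0.025, 0.402, -0.915], [-0.999, 0.015, 0.034]]
0.86 [324.48 265.76 120.13 130.48] [ 463.17 -100.58   50.  ]
0.69 [ 90.94 238.   143.87  98.  ] [ 359.48 -129.29   50.  ]
[317 288]
crop origin [227 218]
```

View pics/w5.png

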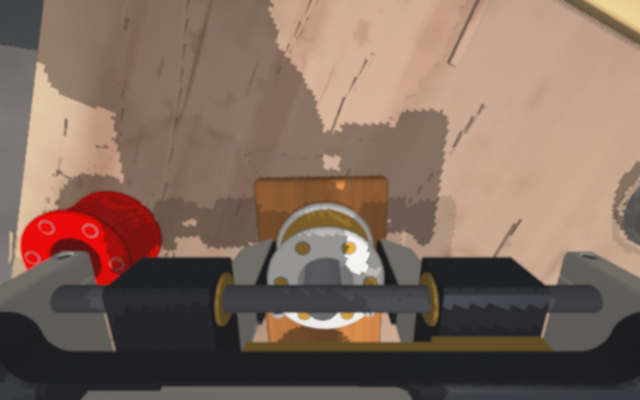

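The wrist picture shows both pads on the brass-wound spool, centred at about (325,281), and the opening reads 56 mm. The grip is good, so I'll lift slowly.

```bash
python3 -c "
from h import *
c=arm.calibration('wrist');s=arm.observe()
t=ray(c,325,281.5,54);M=R.from_quat(s['orientation'])
print(t,s['tool_pos'],M.inv().apply(t-np.array(s['tool_pos'])))
"
```

```text
[ 465.77103983 -106.06937333   54.        ] [ 468.08629577 -108.85233264   23.5816218 ] [-30.53159901  -0.54419882  -2.43070253]
```

>>> {"api": "step_arm", "payload": {"deltas": [{"dp":[-0.01,0,0],"roll":0,"hand":0.05},{"dp":[-0.02,0,0],"roll":0,"hand":0.05},{"dp":[-0.02,0,0],"roll":0,"hand":0.05},{"dp":[-0.02,0,0],"roll":0,"hand":0.05}]}}

```text
t: 4.6
tool_pos: [462.8, -105.7, 94.0]
orientation: [0.384, 0.582, -0.389, 0.602]
wrist_force: [0.1, 0.2, -2.3]
grip_width: 0.594
```

```bash
python3 -c "
from h import *
s=arm.observe()
print(s['wrist_force'],R.from_quat(s['orientation']).as_matrix().round(3),s['grip_width']*91.8)
"
```

```text
[ 0.09480843  0.17404446 -2.28770617] [[ 0.02   0.915  0.403]
 [-0.022  0.403 -0.915]
 [-1.     0.01   0.028]] 54.55129468429306
```

```bash
python3 -c "
from h import *
plan([542,-466,140],n=10)
"
```

```text
pos [ 462.8 -105.7   94. ] n 10
0 dp [-0.0036, -0.0072, 0.0363] roll 0.0
1 dp [-0.0036, -0.0072, 0.0363] roll 0.0
2 dp [-0.0036, -0.0072, 0.0363] roll 0.0
3 dp [-0.0036, -0.0072, 0.0363] roll 0.0
4 dp [-0.0036, -0.0072, 0.0363] roll 0.0
5 dp [-0.0036, -0.0072, 0.0363] roll 0.0
6 dp [-0.0036, -0.0072, 0.0363] roll 0.0
7 dp [-0.0036, -0.0072, 0.0363] roll 0.0
8 dp [-0.0036, -0.0072, 0.0363] roll 0.0
9 dp [-0.0036, -0.0072, 0.0363] roll 0.0
```

>>> {"api": "step_arm", "payload": {"deltas": [{"dp":[-0.025,-0.002,0.01],"roll":0,"hand":0.05},{"dp":[-0.015,-0.007,0.03],"roll":0,"hand":0.05},{"dp":[0,-0.008,0.036],"roll":0,"hand":0.05},{"dp":[0,-0.008,0.038],"roll":0,"hand":0.05},{"dp":[0,-0.008,0.038],"roll":0,"hand":0.05},{"dp":[0,-0.008,0.038],"roll":0,"hand":0.05}]}}

```text
t: 5.2
tool_pos: [503.8, -292.7, 147.8]
orientation: [0.38, 0.584, -0.383, 0.607]
wrist_force: [0.5, 0.3, -1.6]
grip_width: 0.599
```

```bash
python3 -c "
from h import *
s=arm.observe()
print(s['wrist_force'],R.from_quat(s['orientation']).as_matrix().round(3),s['grip_width']*91.8,np.round(s['joint_positions'],2))
plan([542,-466,140])
"
```

```text
[ 0.47188856  0.25744825 -1.56668086] [[ 0.025  0.908  0.417]
 [-0.022  0.418 -0.908]
 [-0.999  0.013  0.03 ]] 54.952054942998785 [ 1.11  0.56 -0.83  1.81  0.51  0.96  0.49]
pos [ 503.8 -292.7  147.8] n 4
0 dp [0.0031, -0.0095, 0.0433] roll 0.0
1 dp [0.0031, -0.0095, 0.0433] roll 0.0
2 dp [0.0031, -0.0095, 0.0433] roll 0.0
3 dp [0.0031, -0.0095, 0.0433] roll 0.0
```

>>> {"api": "step_arm", "payload": {"deltas": [{"dp":[0.003,-0.01,0.04],"roll":0,"hand":0.05},{"dp":[0.002,-0.01,0.04],"roll":0,"hand":0.05},{"dp":[0.001,-0.008,0.03],"roll":0,"hand":0.05},{"dp":[0.001,-0.006,0.02],"roll":0,"hand":0.05},{"dp":[0,0,0],"roll":0,"hand":0.05},{"dp":[0,0,0],"roll":0,"hand":0.05}]}}

```text
t: 5.8
tool_pos: [524.6, -437.0, 145.2]
orientation: [0.383, 0.582, -0.385, 0.605]
wrist_force: [0.2, 0.5, -2.3]
grip_width: 0.595
```

```bash
cat > look.py <<'E'
from h import *
import sys
np.set_printoptions(precision=3,suppress=True)
s=arm.observe();c=arm.calibration('wrist');im=snap('wrist',sys.argv[1])
print(s['t'],s['tool_pos'],s['wrist_force'],R.from_quat(s['orientation']).as_matrix().tolist(),s['grip_width']*91.8)
np.save('/tmp/T.npy',c['cam_to_world'])
for t in ['hub_tip','full_spool']:
  for d in arm.spot_in('wrist',t):
    e=np.array(d['extent'])*[640,400,640,400];print(t,round(d['p'],2),e)
print('hub pred',proj(c,[506,-385.4,73]),proj(c,[506,-385.4,18]))
a=im[110:390,140:540,::-1];cv2.imwrite('pics/c_'+sys.argv[1],cv2.resize(a,None,fx=2,fy=2,interpolation=cv2.INTER_CUBIC))
E
python3 look.py w6.png
```

```text
5.8 [ 524.619 -437.041  145.19 ] [ 0.212  0.529 -2.287] [[0.024654617422270264, 0.9119864663369031, 0.4094787357825684], [-0.02054294600658141, 0.40997893528600665, -0.9118636191838795], [-0.9994849359590829, 0.014069749112240792, 0.028842762537358235]] 54.647320587449734
hub_tip 0.7 [331.328 130.84   49.216  46.68 ]
full_spool 0.71 [326.464 266.04  120.704 129.28 ]
hub pred [330.603 141.534] [328.94  133.187]
```

View pics/c_w6.png

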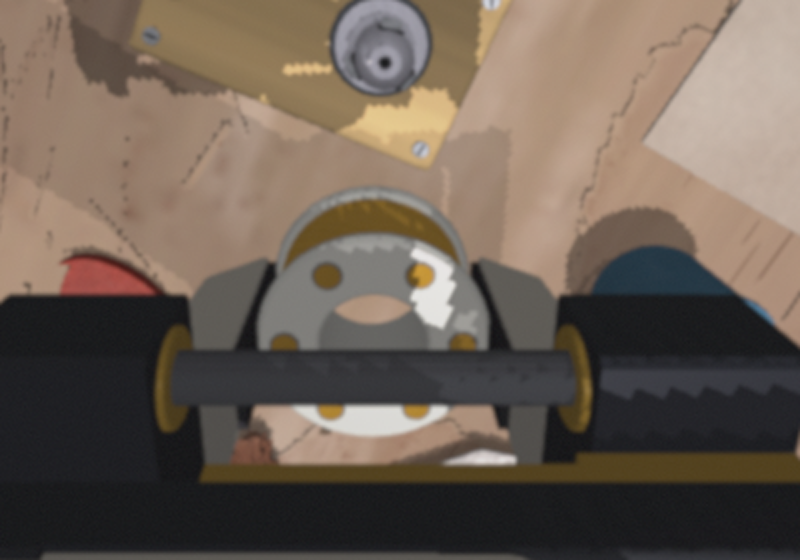

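```bash
python3 -c "
from h import *
np.set_printoptions(precision=2,suppress=True)
c=arm.calibration('wrist');c['cam_to_world']=np.load('/tmp/T.npy')
h1=ray(c,332.5,141.5,73);h2=ray(c,331,132.5,18)
sp=ray(c,326.85,283,145.2+30.4)
print(h1,h2,sp,'spool-tcp',sp-[524.6,-437,145.2]); print('move',h1-sp,h2-sp)
"
```

```text
[ 507.26 -384.81   73.  ] [ 507.45 -384.08   18.  ] [ 523.5  -434.81  175.6 ] spool-tcp [-1.1   2.19 30.4 ]
move [ -16.23   50.01 -102.6 ] [ -16.05   50.73 -157.6 ]
```

The crop shows the hub nose at (332.5,141.5) in full-frame pixels. The held spool is upright, with its top centre at (327,283). I'll now move over the hub, targeting TCP x,y of about (508.5,-386.7).

```bash
python3 -c "
from h import *
plan([508.5,-386.7,105],n=3)
"
```

```text
pos [ 524.8 -436.3  145.4] n 3
0 dp [0.013, 0.0017, -0.0177] roll 0.0
1 dp [0.013, 0.0017, -0.0177] roll 0.0
2 dp [0.013, 0.0017, -0.0177] roll 0.0
```

>>> {"api": "step_arm", "payload": {"deltas": [{"dp":[0.01,0.002,-0.018],"roll":0,"hand":0.05},{"dp":[0.013,0.002,-0.018],"roll":0,"hand":0.05},{"dp":[0.013,0.002,-0.018],"roll":0,"hand":0.05},{"dp":[0,0,0],"roll":0,"hand":0.05},{"dp":[0,0,0],"roll":0,"hand":0.05}]}}

```text
t: 6.45
tool_pos: [510.4, -378.4, 109.6]
orientation: [0.38, 0.583, -0.382, 0.608]
wrist_force: [0.3, -0.9, -1.9]
grip_width: 0.596
```

```bash
python3 -c "
from h import *
s=arm.observe()
print(s['wrist_force'],R.from_quat(s['orientation']).as_matrix().round(3),s['grip_width']*91.8)
plan([508.5,-386.7,90],n=2)
"
```

```text
[ 0.26868003 -0.86433282 -1.91984823] [[ 0.027  0.908  0.419]
 [-0.022  0.419 -0.908]
 [-0.999  0.015  0.031]] 54.67405588086578
pos [ 510.4 -378.4  109.6] n 2
0 dp [0.0099, -0.0027, 0.003] roll 0.0
1 dp [0.0099, -0.0027, 0.003] roll 0.0
```

>>> {"api": "step_arm", "payload": {"deltas": [{"dp":[0.005,-0.003,0.004],"roll":0,"hand":0.05},{"dp":[0.005,-0.002,0.002],"roll":0,"hand":0.05},{"dp":[0,0,0],"roll":0,"hand":0.05},{"dp":[0,0,0],"roll":0,"hand":0.05}]}}

```text
t: 6.85
tool_pos: [510.2, -390.1, 101.2]
orientation: [0.38, 0.581, -0.383, 0.609]
wrist_force: [0.3, 0.8, -2.6]
grip_width: 0.592
```

```bash
python3 -c "
from h import *
s=arm.observe()
print(s['wrist_force'],R.from_quat(s['orientation']).as_matrix().round(3),s['grip_width']*91.8)
plan([508.5,-386.7,85],n=2)
im=snap('top');cv2.imwrite('pics/top2.png',cv2.resize(im[150:270,270:440,::-1],None,fx=4.5,fy=4.5,interpolation=cv2.INTER_CUBIC))
"; python3 look.py w7.png
```

```text
[ 0.32487061  0.81260419 -2.56995468] [[ 0.03   0.908  0.417]
 [-0.025  0.418 -0.908]
 [-0.999  0.017  0.035]] 54.35526509658512
pos [ 510.2 -390.1  101.2] n 2
0 dp [0.008, -0.0002, -0.0022] roll 0.0
1 dp [0.008, -0.0002, -0.0022] roll 0.0
6.9 [ 510.059 -390.254  101.144] [-0.572 -1.239 -1.797] [[0.02969348479529743, 0.9084908661484424, 0.41684846537508624], [-0.025369633260547975, 0.41758299213346106, -0.9082845514424933], [-0.9992370482868101, 0.01639484082627307, 0.035447574322433284]] 54.21548314976839
hub_tip 0.8 [325.632 187.08   52.608  33.8  ]
full_spool 0.93 [326.08  266.76  118.272 128.28 ]
hub pred [322.96  226.263] [322.55  199.064]
```

View pics/c_w7.png

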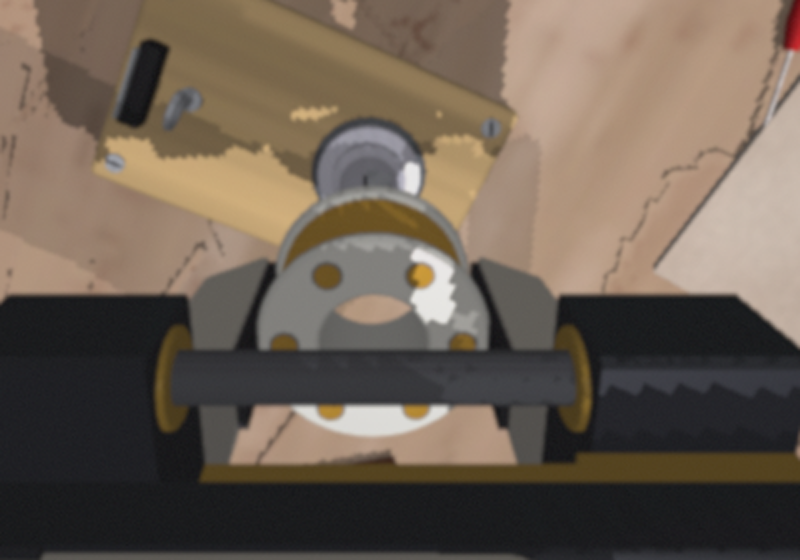

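View pics/top2.png

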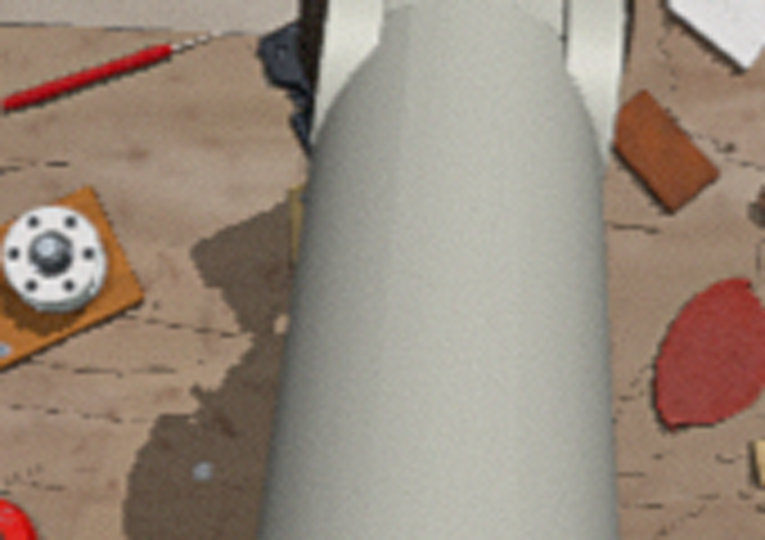

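The crop shows the hub disc at (325,197) in full-frame pixels, just behind the spool. The top view is blocked by the arm, but the empty spool is undisturbed at about (281,206). Next I'll correct about 4 mm and come down over the nose.

>>> {"api": "step_arm", "payload": {"deltas": [{"dp":[0.004,0,-0.003],"roll":0,"hand":0.05},{"dp":[0.006,0,-0.001],"roll":0,"hand":0.05},{"dp":[0,0,0],"roll":0,"hand":0.05},{"dp":[0,0,0],"roll":0,"hand":0.05}]}}

```text
t: 7.45
tool_pos: [508.7, -385.0, 90.2]
orientation: [0.379, 0.582, -0.383, 0.609]
wrist_force: [0.1, 0.1, -2.1]
grip_width: 0.594
```

```bash
python3 -c "
from h import *
s=arm.observe()
print(s['wrist_force'],R.from_quat(s['orientation']).as_matrix().round(3)[:,0],s['grip_width']*91.8)
plan([508.6,-386.8,80],n=1)
"
```

```text
[ 0.07341839  0.14871944 -2.0558579 ] [ 0.03  -0.025 -0.999] 54.51671261188313
pos [ 508.7 -385.    90.2] n 1
0 dp [0.0102, -0.001, 0.0012] roll 0.0
```

>>> {"api": "step_arm", "payload": {"deltas": [{"dp":[0.008,-0.001,0.001],"roll":0,"hand":0.05},{"dp":[0.008,0,0],"roll":0,"hand":0.05},{"dp":[0,0,0],"roll":0,"hand":0.05}]}}

```text
t: 7.75
tool_pos: [508.6, -387.0, 72.8]
orientation: [0.379, 0.582, -0.383, 0.609]
wrist_force: [-0.5, -0.4, -1.4]
grip_width: 0.599
```

```bash
python3 look.py w8.png; python3 -c "
from h import *
plan([508.6,-386.8,60],n=1)"
```

```text
7.75 [ 508.64  -386.998   72.794] [-0.521 -0.396 -1.372] [[0.029519682385039214, 0.9077216590683038, 0.418533126538596], [-0.024769628703236846, 0.41925132042397556, -0.9075322560750426], [-0.9992572510849197, 0.016423153809147495, 0.0348600942794321]] 54.9435623384644
hub_tip 0.93 [325.824 223.76   57.6    76.88 ]
hub pred [323.174 252.212] [322.666 215.979]
pos [ 509.5 -387.3   74.2] n 1
0 dp [0.0141, -0.0008, -0.0014] roll 0.0
```

View pics/c_w8.png

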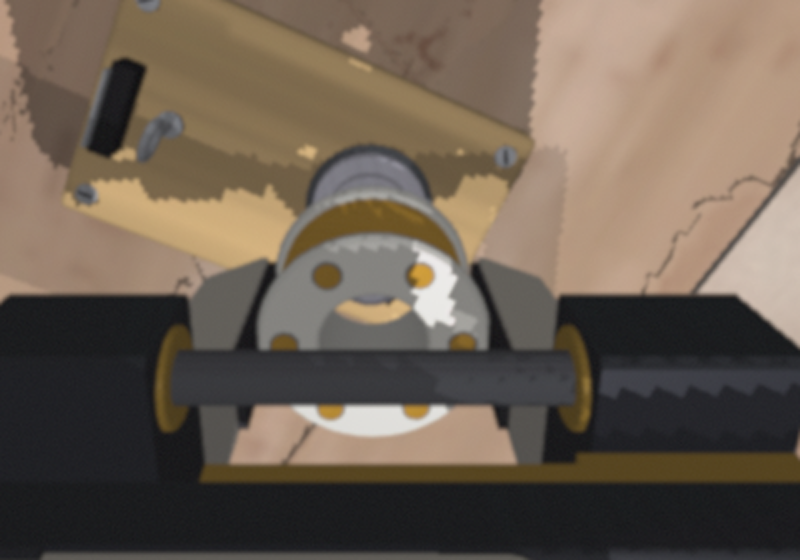

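```bash
python3 -c "
from h import *
np.set_printoptions(precision=2,suppress=True)
c=arm.calibration('wrist');c['cam_to_world']=np.load('/tmp/T.npy')
print(proj(c,[507.3,-384.5,72.8+30.4]))
# seat disc centre: crop 370 wide
for z in (12,18):print(ray(c,140+370/2,110+(146/2),z), proj(c,[507.3,-384.5,z]))
s=arm.observe();print(s['tool_pos'],s['wrist_force'])
"
```

```text
[326.9  282.64]
[ 497.81 -363.35   12.  ] [324.69 212.66]
[ 497.04 -361.85   18.  ] [324.78 215.62]
[ 509.47 -387.34   74.18] [-0.94  0.57 -2.53]
```

>>> {"api": "step_arm", "payload": {"deltas": [{"dp":[0.008,-0.001,-0.001],"roll":0,"hand":0.05},{"dp":[0.008,0,0],"roll":0,"hand":0.05},{"dp":[0,0,0],"roll":0,"hand":0.05}]}}

```text
t: 8.2
tool_pos: [508.7, -387.1, 57.4]
orientation: [0.379, 0.581, -0.383, 0.61]
wrist_force: [-0.2, 0.0, -2.2]
grip_width: 0.596
```

```bash
python3 -c "
from h import *
s=arm.observe()
print(s['wrist_force'],s['wrist_torque'],R.from_quat(s['orientation']).as_matrix().round(3)[:,0],s['grip_width']*91.8)
plan([508.6,-386.8,40],n=1)"
```

```text
[-0.18029416  0.01159088 -2.18003865] [ 0.08560569 -0.08173888 -0.01009919] [ 0.031 -0.026 -0.999] 54.672509858697644
pos [ 508.7 -387.1   57.4] n 1
0 dp [0.0173, -0.0003, -0.001] roll 0.0
```

>>> {"api": "step_arm", "payload": {"deltas": [{"dp":[0.006,0,-0.001],"roll":0,"hand":0.05},{"dp":[0.006,0,0],"roll":0,"hand":0.05},{"dp":[0,0,0],"roll":0,"hand":0.05}]}}

```text
t: 8.5
tool_pos: [508.5, -386.7, 44.0]
orientation: [0.379, 0.581, -0.383, 0.61]
wrist_force: [0.1, -0.6, -2.7]
grip_width: 0.596
```

```bash
python3 -c "
from h import *
s=arm.observe()
print(s['wrist_force'],s['wrist_torque'],R.from_quat(s['orientation']).as_matrix().round(3)[:,0],s['grip_width']*91.8)
plan([508.6,-386.8,36],n=1)"; python3 look.py w9.png
```

```text
[ 0.05405497 -0.57676716 -2.70668878] [ 0.04245813 -0.09359582  0.00661323] [ 0.031 -0.026 -0.999] 54.71709613198687
pos [ 508.5 -386.7   44. ] n 1
0 dp [0.008, -0.0001, -0.0001] roll 0.0
8.5 [ 508.466 -386.662   43.957] [ 0.054 -0.577 -2.707] [[0.031015842356587497, 0.9076970961965842, 0.4184781942696662], [-0.026095286301887344, 0.4192722772438231, -0.9074854233361556], [-0.9991781890912821, 0.017226116540531466, 0.036690698456123494]] 54.71709613198687
full_spool 0.91 [325.312 265.6   117.824 128.   ]
hub pred [323.658 282.359] [322.885 233.135]
```

View pics/c_w9.png

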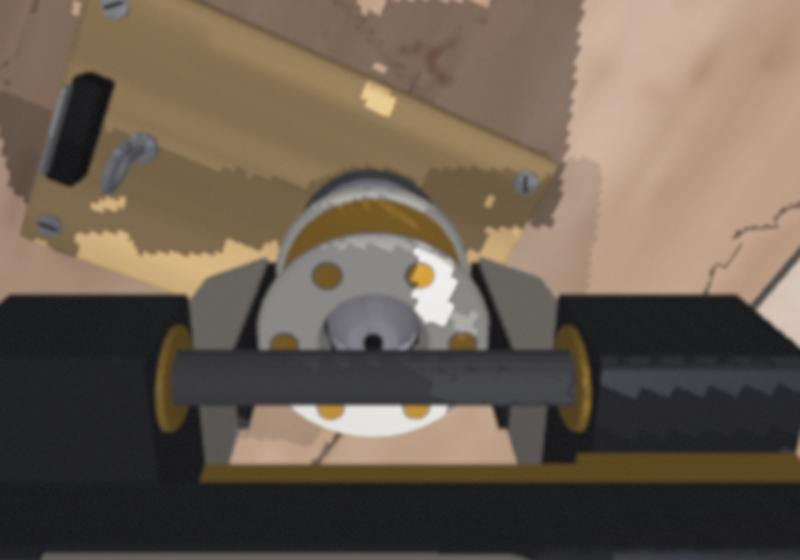

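The nose shows through the bore at crop (373,343), centred to within about 1 mm of the spool's axis at (374,346). I'll keep going down.

>>> {"api": "step_arm", "payload": {"deltas": [{"dp":[0.004,0,0],"roll":0,"hand":0.05},{"dp":[0.004,0,0],"roll":0,"hand":0.05},{"dp":[0.001,0,0],"roll":0,"hand":0.05}], "force": 60}}

```text
t: 8.95
tool_pos: [509.3, -387.2, 36.1]
orientation: [0.379, 0.581, -0.383, 0.61]
wrist_force: [-1.0, -0.0, -2.0]
grip_width: 0.594
```

```bash
python3 -c "
from h import *
s=arm.observe()
print(s['wrist_force'],s['wrist_torque'],R.from_quat(s['orientation']).as_matrix().round(3)[:,0],s['grip_width']*91.8)
plan([508.6,-386.8,30],n=1)"
```

```text
[-1.04908041 -0.00635872 -2.00203485] [0.20158986 0.08374719 0.02138164] [ 0.032 -0.027 -0.999] 54.55768185357568
pos [ 509.3 -387.2   36.1] n 1
0 dp [0.0061, -0.0005, -0.0009] roll 0.0
```

>>> {"api": "step_arm", "payload": {"deltas": [{"dp":[0.004,-0.0005,-0.0005],"roll":0,"hand":0.05},{"dp":[0.004,0,0],"roll":0,"hand":0.05}]}}

```text
t: 9.15
tool_pos: [509.6, -387.6, 29.8]
orientation: [0.379, 0.58, -0.383, 0.611]
wrist_force: [-5.3, 3.0, 16.8]
grip_width: 0.593
```

```bash
python3 -c "
from h import *
s=arm.observe()
print(s['tool_pos'],s['wrist_force'],s['wrist_torque'],R.from_quat(s['orientation']).as_matrix().round(3)[:,0],s['grip_width']*91.8)"
```

```text
[ 509.63365261 -387.55467381   29.75922939] [-5.31374076  3.04266783 16.80590911] [ 0.63187974  1.11076936 -0.01641945] [ 0.033 -0.029 -0.999] 54.454715451551635
```

>>> {"api": "step_arm", "payload": {"deltas": [{"dp":[0.004,-0.0006,-0.0012],"roll":0,"hand":0.05},{"dp":[0.004,0,0],"roll":0,"hand":0.05}]}}

```text
t: 9.35
tool_pos: [509.4, -387.4, 23.4]
orientation: [0.378, 0.58, -0.384, 0.611]
wrist_force: [-3.6, 2.1, 16.9]
grip_width: 0.592
```

```bash
python3 -c "
from h import *
s=arm.observe()
print(s['tool_pos'],s['wrist_force'],s['wrist_torque'],R.from_quat(s['orientation']).as_matrix().round(3)[:,0],s['grip_width']*91.8)"
```

```text
[ 509.37525013 -387.41921957   23.43347381] [-3.59454957  2.14201857 16.93727105] [0.3296364  0.78710792 0.0074065 ] [ 0.033 -0.031 -0.999] 54.37697112376162
```

>>> {"api": "step_arm", "payload": {"deltas": [{"dp":[0.004,-0.0004,-0.0008],"roll":0,"hand":0.05}]}}

```text
t: 9.45
tool_pos: [509.6, -387.6, 23.0]
orientation: [0.377, 0.579, -0.385, 0.612]
wrist_force: [-16.4, 7.6, 51.4]
grip_width: 0.593
```

```bash
python3 look.py w10.png; python3 -c "
from h import *
s=arm.observe()
print(s['tool_pos'],s['wrist_force'],s['wrist_torque'])"
```

```text
9.45 [ 509.574 -387.606   23.018] [-16.369   7.622  51.379] [[0.03289078857367134, 0.9079173318629643, 0.41785681103679295], [-0.03362995367384125, 0.4188516198342904, -0.9074317311941908], [-0.9988929983951721, 0.015793640018282262, 0.044309577881938456]] 54.471700832526494
hub_tip 0.59 [323.264 285.12   55.872  66.6  ]
full_spool 0.74 [326.656 264.8   115.52  131.6  ]
hub pred [322.44  309.932] [322.07  246.462]
[ 509.47991698 -387.54463566   23.26679046] [-11.49457672   4.7757022   29.87235175] [1.17368479 2.33603773 0.03670831]
```

View pics/c_w10.png

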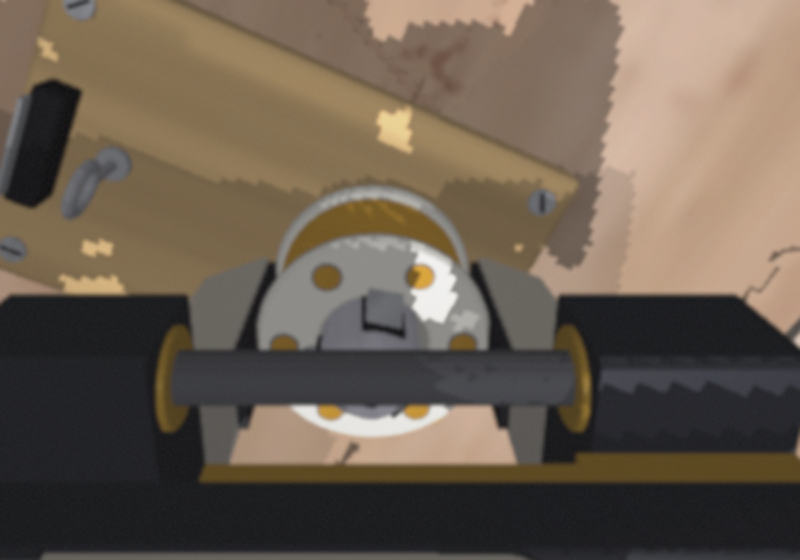

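The spool has stopped hard at TCP z of about 23 mm, against 23.6 mm when I gripped it at the 18 mm underside height. The nose and one catch show out over the lip at crop (385,312). I'll ease the sideways load, press, and look closer.

>>> {"api": "step_arm", "payload": {"deltas": [{"dp":[0.002,-0.0007,-0.0009],"roll":0,"hand":0.05},{"dp":[0.002,-0.0003,-0.0004],"roll":0,"hand":0.05}]}}

```text
t: 9.8
tool_pos: [509.5, -387.5, 23.5]
orientation: [0.376, 0.578, -0.386, 0.613]
wrist_force: [-6.5, 2.9, 13.6]
grip_width: 0.596
```

```bash
python3 -c "
from h import *
np.set_printoptions(precision=2,suppress=True)
for k in range(3):
  s=arm.observe();print(s['t'],s['tool_pos'],s['wrist_force'],s['wrist_torque'],R.from_quat(s['orientation']).as_matrix()[:,0])
  im=snap('wrist')
s=arm.observe();print(s['tool_pos'],s['wrist_force'])
cv2.imwrite('pics/w11.png',cv2.resize(im[220:330,260:390,::-1],None,fx=5,fy=5,interpolation=cv2.INTER_CUBIC))
"
```

```text
9.8 [ 509.48 -387.5    23.52] [-6.46  2.92 13.57] [ 0.83  1.35 -0.04] [ 0.03 -0.04 -1.  ]
9.85 [ 509.43 -387.48   23.49] [-5.75  2.86 14.84] [0.8  1.24 0.01] [ 0.03 -0.04 -1.  ]
9.9 [ 509.45 -387.48   23.48] [-5.77  2.23 15.68] [ 0.73  1.27 -0.04] [ 0.03 -0.04 -1.  ]
[ 509.43 -387.5    23.48] [-5.09  3.41 15.17]
```

View pics/w11.png

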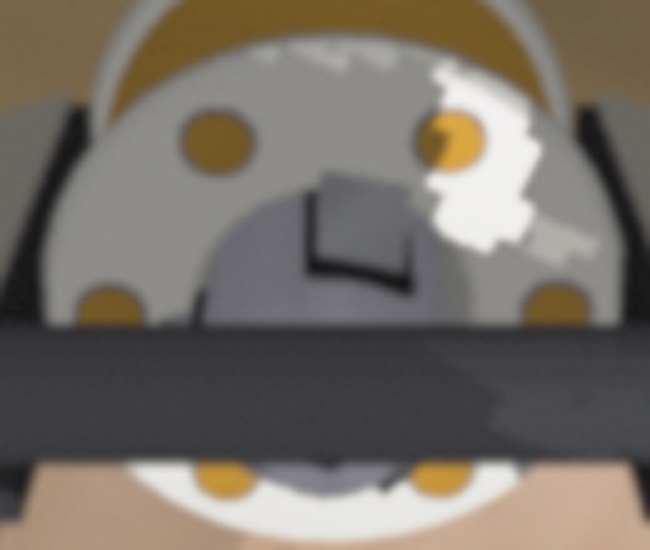

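>>> {"api": "step_arm", "payload": {"deltas": [{"dp":[0.003,-0.0006,-0.0008],"roll":0,"hand":0.05},{"dp":[0.003,-0.0004,-0.0006],"roll":0,"hand":0.05}], "force": 60}}

```text
t: 10.15
tool_pos: [509.5, -387.5, 23.3]
orientation: [0.375, 0.577, -0.387, 0.614]
wrist_force: [-11.0, 4.9, 26.8]
grip_width: 0.594
```

```bash
python3 -c "
from h import *
np.set_printoptions(precision=3,suppress=True)
for k in range(6):
  s=arm.observe();print(s['t'],s['tool_pos'],s['wrist_force'],R.from_quat(s['orientation']).as_matrix()[:,0],s['grip_width']*91.8)
  im=snap(['wrist','scene'][k%2])
  if k==5: cv2.imwrite('pics/s12.png',cv2.resize(im[150:280,230:420,::-1],None,fx=4,fy=4,interpolation=cv2.INTER_CUBIC))
  if k==4: cv2.imwrite('pics/w12.png',cv2.resize(im[220:330,260:390,::-1],None,fx=5,fy=5,interpolation=cv2.INTER_CUBIC))
"
```

```text
10.15 [ 509.517 -387.53    23.349] [-10.986   4.901  26.816] [ 0.035 -0.042 -0.999] 54.555076487252585
10.2 [ 509.525 -387.547   23.404] [-9.101  4.822 23.515] [ 0.035 -0.042 -0.999] 54.884342077909594
10.25 [ 509.47 -387.54   23.36] [-9.592  4.802 25.203] [ 0.035 -0.042 -0.999] 54.522972838124176
10.3 [ 509.51  -387.521   23.38 ] [-9.338  4.727 24.665] [ 0.035 -0.042 -0.999] 54.48764549112382
10.35 [ 509.472 -387.572   23.365] [-9.172  5.076 24.436] [ 0.035 -0.042 -0.999] 54.47425149791294
10.4 [ 509.494 -387.549   23.362] [-8.679  5.147 24.06 ] [ 0.035 -0.042 -0.999] 54.42688998542896
```

View pics/w12.png

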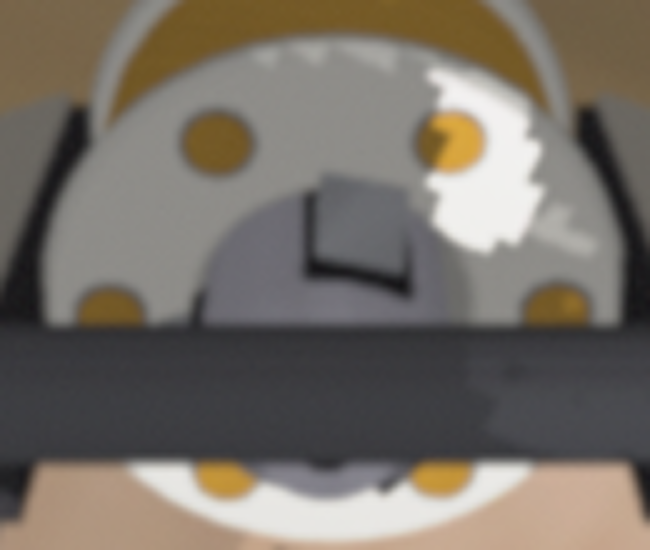

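View pics/s12.png

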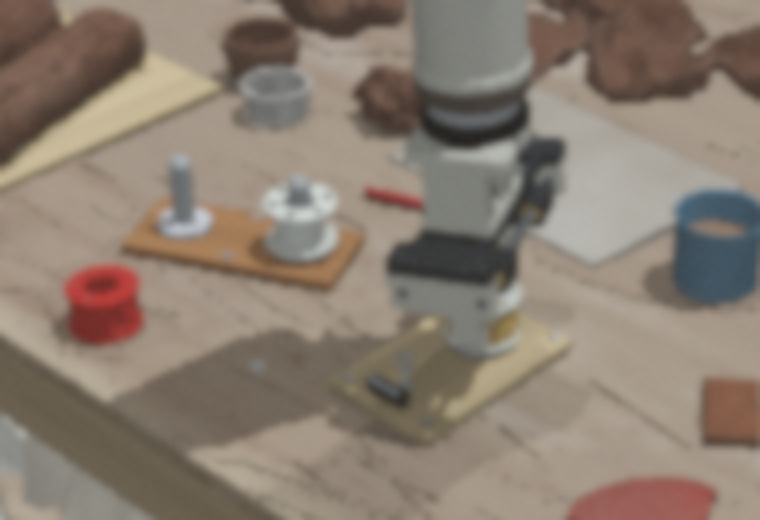

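The wrist crop shows one catch out over the lip at (365,215), and edges of the others at about (185,320) and (390,487). The scene crop shows the spool flat on the dispenser and the empty spool on its post. The push is holding steady at about 24 N, so I'm handing in.

```bash
python3 -c "
from h import *
print(arm.finish_job());s=arm.observe();print(s['t'],s['tool_pos'],s['wrist_force'])"
```

```text
the job is handed in; nothing more can be done
None
the job is handed in; nothing more can be done
```

I slid the full (brass-wound) spool off its post, pressed it over the hub, and handed the job in at about 10.4 s. The gripper was still holding it at the 60 N grip setting and pressing down. No verdict was reported.

**Last checks**
- **Seating:** the push reached about 17 N near 6 mm above the seat, and the spool then went down to a hard stop. The TCP stopped at about 23.4 mm, against 23.6 mm when the spool sat at the same height on the stand, so it appears fully home.
- **Push:** the downward force held at 24–25 N over the last 0.25 s.
- **Catches:** the wrist picture shows one catch clearly out over the lip. The gripper's bar mostly hides the other two, and only their edges showed, so I infer they are out from the hard stop.
- **Bystanders:** the empty spool is still upright on its post. I touched nothing else.

**Weak points**
- The tool had drifted to a tilt of about 0.055 rad, though only about 0.018 rad of that came after the grasp. The spool's own tilt was not measured directly but should be about that or less.
- A side load of about 10 N remained on the wrist.

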